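# Clamp the hump-mould board in the pottery jig

### The job

Push the plywood board with the plaster mould along the jig until its edge sits flush against the dark wooden stop, then push the red T-handle of the toggle clamp over and down until it snaps into lock and its rubber foot holds the board. Only push with the fingers: do not lift the board or tip it, and leave the tub, stamp and printing block where they stand.

Things in the scene. Friction and masses are not known exactly. Their poses are not given: they have to be found in the camera images.
- jig: Wooden jig fixed to the table, with a steel toggle clamp. Origin on the table under the jig; y points the way the board is pushed (to stop and clamp), x across, z up. Base plate 200 wide (x), y -240 to 220, 12 thick. Dark stop strip 180 wide, y 30 to 50, top z 37. Clamp behind it on the line x = 0: cheeks 38 wide, y 57 to 113, up to z 77
- lever_pivot (a point): Point on the axis, along jig x, about which the clamp's lever turns (jig frame x 0, y 98, z 72); axes as the jig's
- stop_face (a point): Middle of the stop strip's near face (jig frame x 0, y 30, z 21); axes as the jig's
- board: Loose plywood board 160 (x) by 170 (y) by 18 thick, about 0.7 kg, with a fixed white plaster dome 92 across and 43 high, centred at y -27. Origin: centre of the underside; z up; y points to the edge that meets the stop, within 0.1 rad of the jig's y. It lies on the base plate (underside z 12), about 25 to 65 short of the stop, and slides with friction
- board_edge (a point): Middle of the board's far edge, the one that meets the stop (board frame x 0, y 85, z 9)
- lever (a joint): Angle of the T-handle lever: 0 open (0.15 rad from upright, leaning to the board, at its end stop); grows as it is pushed away from the board (jig +y) and down; 1.5 locked (end stop, 0.22 rad above level, along jig +y). A spring drives it back to 0 before the dead point at about 0.85 and snaps it on to 1.5 after. About 7 N at the bar starts it, then less
- lever_bar (a point): Middle of the lever's red cross bar, 130 from the lever's axis: a round bar of diameter 20, 84 long along jig x. About z 201 when open, z 100 when locked
- foot: Black rubber foot, diameter 22, sprung, under the end of the clamp's hold-down arm; origin at the arm's end, its face 38 from there. Open, the arm stands on the board side of the lever, its end about jig y 22, z 128, lower than the handle bar. It comes down as the lever is pushed over, and presses on the board's bare strip between dome and stop (jig x 0, y -8)
- tub: White plastic tub with lid, diameter 72, 75 high; origin centre of underside; bystander
- stamp: Square wooden stamp 45 by 45 by 34 high, standing on the jig's base plate beside the clamp (jig x about -70, y 90 to 180); origin centre of underside; bystander
- block: Blue printing block 32 by 70 by 26 high; origin centre of underside; bystander
Mind the look-alikes: they are no part of the job. Of the things like the board, leave any that is pink; of the rest the smaller one is meant.

How it is judged:
By the outcome, as a careful person would: the job done as asked, in the order asked, and still so for the second after the job is handed in, with the robot touching nothing.
It also fails if it takes over 54 s, if anything falls off the work surface, if the arm or the gripper's body presses on something with over 40 N, if the wrist force passes 120 N, or if a joint passes its speed limit or range.

### The arm

A 7-joint arm with a two-finger parallel gripper is mounted at the origin on the work surface. World frame = base frame: x ahead of the robot, y to its left, z up, the work surface at z = 0. Lengths are in m, angles in rad, forces in N, time in s.
With the tool pointing down it reaches from about 0.4 to 0.9 m from the base axis. Payload 5.5 kg.
Tool frame: the origin (TCP) lies between the finger pads; the fingertips stand ahead of it and the grasp point (between the pads) lies 2 mm behind it (r.tips_ahead is the z of the fingertips in the tool frame, in m); z points along the fingers, y is the direction in which the jaws open and shut (so a half turn about z gives the same grasp; the last joint's range is limited). The gripper opens to 85 mm and grips with 20 to 120 N. Pads are 22 mm wide; open, the fingers measure 114 mm over their backs; the gripper's body (76 mm by 85 mm) begins 54 mm behind the grasp point. The pads swing forward as they close: fully open they stand 13 mm farther back than shut.
Start: joints at [-0.964, 0.501, -0.427, 1.55, 0.221, 1.138, -0.21], TCP at [0.219, 0.612, 0.248] pointing down, gripper open.
Joint ranges: [-2.88, 2.88], [-0.31, 2.03], [-1.54, 1.56], [0.2, 2.42], [-1.41, 4.55], [0.19, 2.02], [-2.57, 2.57]. Speed limits (rad/s): [2.57, 2.57, 3.14, 3.14, 3.14, 3.14, 3.14].

### API

Orientations are given as a unit quaternion [x, y, z, w].
In Python, from cell import r, open_jaws, grasp, solver, telemetry, imaging, job gives the robot as it stands. The module is installed in compiled form; this text tells all that it offers. Calls block until the motion is done:
- r.movep(position, orientation): joint-space move of the TCP to a pose.
- r.move_straight(position, orientation=None, v=0.15): straight line of the TCP; orientation=None keeps the orientation; v is the mean speed in m/s.
- r.move_joints(angles): joint-space move.
- open_jaws() and grasp(grip_force=None): open the fingers fully, or close them until they stop; grip_force is the grip in N (None keeps the last).
- r.pause(seconds).
- solver.ik(position, orientation): joint angles nearest the present ones, or None.
- telemetry.state(): the state.
- imaging.get_image(name): name is "side" or "top"; returns (picture, depth): 480x640x3 uint8, red, green, blue; 480x640 float32, m along the optical axis (not along the pixel's ray), 0 where there is no reading.
- imaging.calibration(name): a dict with "mtx" (3x3 intrinsics, pixels), "k1" (the pictures are not rectified: a ray, as slopes to the right and down, at radius r is drawn at 1 + k1 r^2 times it, then the intrinsics apply), "T" (4x4, takes a point from camera to world coordinates). Camera axes: x right, y down, z forward; pixel columns grow to the right and rows downward; lengths in m; the calibration is good to about 2 mm. A picture is of the moment at which its call begins. calibration takes no time and is no camera call.
A pose or a line that the arm cannot do raises r.MotionError and nothing moves.
- job.sign_off(): hands the job in, once; it reports no verdict.
The state is a dict: "time_s": time; "q": joint angles; "qd": joint speeds; "tau": joint torques, N m; "ee_pos": TCP position; "ee_rot": TCP orientation; "ft_force": force on the tool from outside, world axes, zero at the start; "torque": the same for the moment, N m; "opening": finger opening in m.
Only numpy, scipy, OpenCV 4.12 (cv2) and the standard library are available. Lean on these libraries where they do the work, as an engineer would, in place of code of your own. Each camera call takes 0.05 s, during which the arm holds its last target. There are 200 camera calls.

## Working session

There is one attempt and no reset: what is moved stays moved. The work goes in short steps, each a Python script; the robot and the scene stay as the last script left them, time stands still between calls to the robot, and variables do not carry over. Pictures are saved under pics/ and viewed, on a budget of 10 in all, crops included, one or two more only if the job needs it, and the job is handed in when it is done.

```bash
mkdir -p pics
cat > h.py <<'E'
import numpy as np, cv2
from cell import r, open_jaws, grasp, solver, telemetry, imaging, job
def snap(n,f):
    p,d=imaging.get_image(n); cv2.imwrite(f'pics/{f}.png',p[:,:,::-1]); np.save(f'pics/{f}.npy',d); return p,d
def world(n,f,u,v):
    d=np.load(f'pics/{f}.npy'); c=imaging.calibration(n); K=c['mtx']
    D=np.array([c['k1'],0,0,0.]); 
    w=d[int(v)-1:int(v)+2,int(u)-1:int(u)+2]; z=np.median(w[w>0]) if (w>0).any() else 0
    xy=cv2.undistortPoints(np.array([[[u,v]]],float),K,D)[0,0]
    return (c['T']@[xy[0]*z,xy[1]*z,z,1])[:3]
E
python3 - <<'E'
from h import *
snap('side','s0');snap('top','t0')
s=telemetry.state();print(s['time_s'],s['ee_pos'],s['ee_rot'],r.tips_ahead,s['ft_force'])
for n in('side','top'):print(imaging.calibration(n))
E
```

```text
0.1 [0.21891283 0.61138881 0.2473361 ] [ 1.71021546e-01  9.85266881e-01 -8.77646817e-04 -1.85048327e-04] 0.017 [ 0.23096385  0.02739368 -0.18541533]
{'mtx': array([[491.79879365,   0.        , 319.09460472],
       [  0.        , 491.79879365, 234.07811051],
       [  0.        ,   0.        ,   1.        ]]), 'k1': -0.047682777746611685, 'T': array([[ 0.93204867, -0.2742716 ,  0.2367707 ,  0.24767027],
       [-0.36217614, -0.72445008,  0.58651558, -0.80250988],
       [ 0.01066399, -0.63241376, -0.77455736,  1.10427014],
       [ 0.        ,  0.        ,  0.        ,  1.        ]])}
{'mtx': array([[564.11937761,   0.        , 308.68145563],
       [  0.        , 564.11937761, 237.58391099],
       [  0.        ,   0.        ,   1.        ]]), 'k1': 0.05695215292478524, 'T': array([[ 0.02245024, -0.98998768,  0.13935704,  0.37727208],
       [-0.99959795, -0.02464237, -0.01402457, -0.08407349],
       [ 0.01731824, -0.13898615, -0.99014288,  1.38480512],
       [ 0.        ,  0.        ,  0.        ,  1.        ]])}
```

View pics/t0.png

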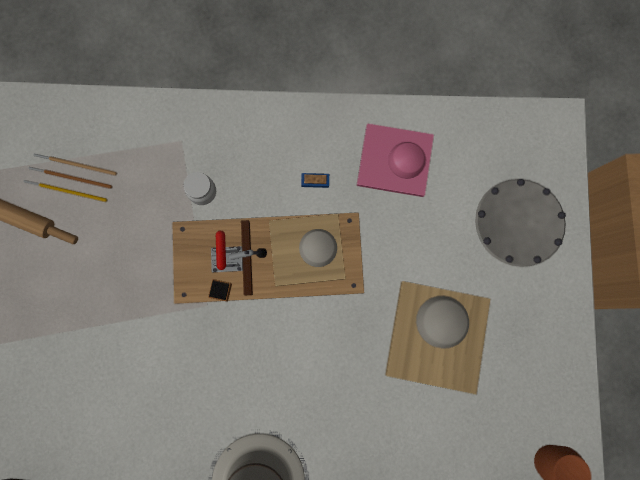

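View pics/s0.png

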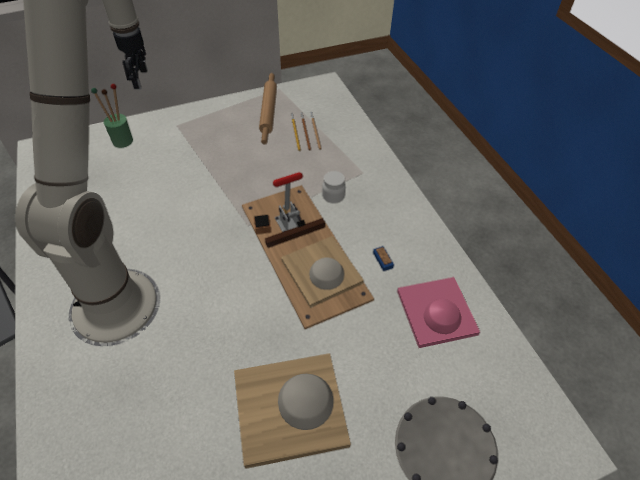

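The top picture shows the jig with plate corners at about (173,221), (359,213), (363,293) and (174,303). The stop is at u≈247, the board spans u 270–345 with its dome at (318,247), and the red bar is at (221,250). I'll enlarge this area to read it more closely.

Run:
```python
import cv2
p=cv2.imread('pics/t0.png')[200:320,165:375]
cv2.imwrite('pics/c0.png',cv2.resize(p,(798,456),interpolation=cv2.INTER_CUBIC)) # x3.8
```

```text
(no output)
```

View pics/c0.png

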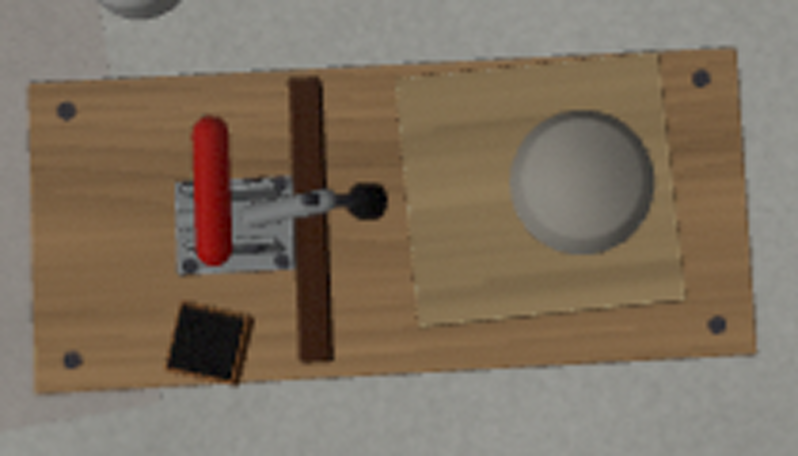

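The crop shows the plate corners at (28,83), (737,48), (756,353) and (37,393), and the board corners at (397,80), (658,55), (685,298) and (418,326). The stop's near face runs from (320,78) to (332,360), and the bar from (210,117) to (213,265). Next I intersect these rays with the known heights.

```bash
cat >> h.py <<'E'
def ray(n,u,v,z):
    c=imaging.calibration(n); xy=cv2.undistortPoints(np.array([[[u,v]]],float),c['mtx'],np.array([c['k1'],0,0,0.]))[0,0]
    T=c['T']; d=T[:3,:3]@[*xy,1]; o=T[:3,3]; return o+d*(z-o[2])/d[2]
def fit(model,pts):
    m=np.array(model,float);p=np.array(pts)[:,:2]; a=m-m.mean(0);b=p-p.mean(0)
    th=np.arctan2((a[:,0]*b[:,1]-a[:,1]*b[:,0]).sum(),(a*b).sum()); R=np.array([[np.cos(th),-np.sin(th)],[np.sin(th),np.cos(th)]])
    t=p.mean(0)-R@m.mean(0); return th,t,np.round((p-(m@R.T+t))*1000,1)
E
python3 - <<'E'
from h import *
def C(l,z): return [ray('top',(x+.5)/3.8-.5+165,(y+.5)/3.8-.5+200,z) for x,y in l]
j=fit([(.1,.22),(.1,-.24),(-.1,-.24),(-.1,.22)],C([(28,83),(737,48),(756,353),(37,393)],.012));print('jig',j)
b=fit([(.08,.085),(.08,-.085),(-.08,-.085),(-.08,.085)],C([(397,80),(658,55),(685,298),(418,326)],.030));print('board',b)
th,t,_=j;R=np.array([[np.cos(th),-np.sin(th)],[np.sin(th),np.cos(th)]])
inj=lambda p:R.T@(np.array(p)[:2]-t)
print('stop',[inj(p) for p in C([(320,78),(332,360)],.037)])
print('bar',[inj(p) for p in C([(210,117),(213,265)],.201)])
tb=b[0];Rb=np.array([[np.cos(tb),-np.sin(tb)],[np.sin(tb),np.cos(tb)]])
print('edge in jig',[inj(Rb@np.array(q)+b[1]) for q in [(.08,.085),(-.08,.085),(0,.085)]], 'dth',tb-th)
d=world('top','t0',(583)/3.8+165,182/3.8+200);print('dome top',d,inj(d))
print('stamp',[inj(p) for p in C([(190,305),(252,318),(240,382),(168,370)],.046)])
E
```

```text
jig (np.float64(0.07701635441539739), array([0.51972141, 0.00543049]), array([[-0.5, -0.4],
       [-1. ,  0.6],
       [ 0.7,  1.8],
       [ 0.8, -2. ]]))
board (np.float64(0.12284960913305681), array([ 0.53923712, -0.09899244]), array([[-1.2, -1.3],
       [-1.5,  0.5],
       [ 1.7,  0.7],
       [ 0.9,  0. ]]))
stop [array([0.0887637 , 0.03024913]), array([-0.0900847 ,  0.02983073])]
bar [array([0.04097006, 0.0788497 ]), array([-0.04158584,  0.07987988])]
edge in jig [array([ 0.08744506, -0.01703882]), array([-0.07238692, -0.02436957]), array([ 0.00752907, -0.02070419])] dth 0.04583325471765942
dome top [ 0.5383447  -0.12608927  0.070829  ] [ 0.00844892 -0.13256278]
stamp [array([-0.05164272,  0.1155709 ]), array([-0.06180273,  0.07756426]), array([-0.10086611,  0.08628356]), array([-0.09101993,  0.13026711])]
```

The fits agree to about 2 mm: the stop comes out at y 0.030, and the bar at y 0.079 and ±0.041 in x. The board is about 50 mm short of the stop and skewed 0.046 rad. Next I go behind it with the fingers open.

```bash
cat >> h.py <<'E'
from scipy.spatial.transform import Rotation as Ro
TH=0.0770; T0=np.array([0.5197,0.0054]); RJ=np.array([[np.cos(TH),-np.sin(TH)],[np.sin(TH),np.cos(TH)]])
def W(x,y,z): return np.array([*(RJ@[x,y]+T0),z])      # jig -> world (z = TCP height)
s_=-1
def Q(s): return Ro.from_matrix(np.array([[*(s*RJ[:,1]),0],[*(s*RJ[:,0]),0],[0,0,-1]]).T).as_quat()
def F(): 
    s=telemetry.state(); f=np.array(s['ft_force']); return np.array([*(RJ.T@f[:2]),f[2]])   # jig axes
def J():
    p=telemetry.state()['ee_pos']; return np.array([*(RJ.T@(np.array(p[:2])-T0)),p[2]])
E
python3 - <<'E'
from h import *
for s in(1,-1): print(s,[np.round(solver.ik(W(x,y,z),Q(s)),2) if solver.ik(W(x,y,z),Q(s)) is not None else None for x,y,z in[(.012,-.222,.3),(.012,-.222,.037),(.012,-.15,.037),(0,.05,.21),(0,.2,.13)]])
E
```

```text
1 [array([ 0.01,  0.33,  0.41,  1.67, -0.14,  1.17,  0.53]), array([ 0.09,  0.66,  0.32,  1.86, -0.31,  0.67,  0.66]), array([ 0.09,  0.61,  0.15,  1.92, -0.15,  0.62,  0.41]), array([-0.2 ,  0.28,  0.05,  1.93, -0.02,  0.93, -0.07]), array([-0.37,  0.43, -0.08,  1.92,  0.05,  0.79, -0.4 ])]
-1 [array([-0.56,  0.68,  1.36,  1.69, -0.68,  1.35, -2.15]), array([-0.43,  1.03,  1.12,  1.87, -1.11,  1.04, -1.88]), array([-0.57,  0.99,  1.12,  1.94, -1.11,  1.01, -1.97]), array([-1.13,  0.68,  1.36,  1.96, -0.74,  1.15, -2.53]), array([ 0.1 ,  0.52, -0.67,  1.91,  0.43,  0.86,  2.42])]
```

Run:
```python
from h import *
q=Q(1)
p=telemetry.state()['ee_pos']
r.move_straight([p[0]+.05,p[1]-.05,.38],v=.3)
r.movep(W(.012,-.225,.30),q)
r.move_straight(W(.012,-.225,.060),v=.2)
r.pause(.2); f0=F(); print('tips',r.tips_ahead,telemetry.state()['opening'],f0)
z=.060
while z>.014:
    z-=.002; r.move_straight(W(.012,-.225,z),v=.04)
    f=F()-f0
    if f[2]>4: break
print('z',z,J(),F()-f0,telemetry.state()['time_s'])
snap('top','t1')
p1=cv2.imread('pics/t1.png')[200:320,165:375];cv2.imwrite('pics/c1.png',cv2.resize(p1,(798,456),interpolation=cv2.INTER_CUBIC))
```

```text
tips 0.017 0.08549902752219589 [ 0.46006761 -0.19685776  0.30025906]
z 0.013999999999999959 [ 0.01211229 -0.22507589  0.01588978] [-5.36122537  2.70741527 17.41525818] 10.975
```

The fingers touched the plate at TCP z≈0.016, so with the jaws open the tips are only 4 mm ahead. I'll raise to 0.022, which keeps the gripper body about 10 mm above the dome, and push.

Run:
```python
from h import *
r.move_straight(W(.012,-.225,.022),v=.05); r.pause(.2); f0=F()
y=-.207; r.move_straight(W(.012,y,.022),v=.05); log=[]
r.move_straight(W(.012,-.162,.022),v=.04); print('mid',F()-f0,J())
y=-.162
while y<-.138:
    y+=.0015; r.move_straight(W(.012,y,.022),v=.03); f=F()-f0; log.append((round(y,4),*np.round(f,1)))
    if f[1]<-16: break
print(log,J(),telemetry.state()['time_s'])
snap('top','t1')
p1=cv2.imread('pics/t1.png')[200:320,165:375];cv2.imwrite('pics/c1.png',cv2.resize(p1,(798,456),interpolation=cv2.INTER_CUBIC))
```

```text
mid [ 1.71459734 -0.98156723  0.48831244] [ 0.0122498  -0.1615864   0.02206904]
[(-0.1605, np.float64(-0.3), np.float64(-3.4), np.float64(1.7)), (-0.159, np.float64(-0.4), np.float64(-5.0), np.float64(2.4)), (-0.1575, np.float64(0.0), np.float64(-4.2), np.float64(1.6)), (-0.156, np.float64(-0.4), np.float64(-4.3), np.float64(2.7)), (-0.1545, np.float64(-0.4), np.float64(-5.5), np.float64(2.3)), (-0.153, np.float64(-0.4), np.float64(-4.3), np.float64(2.0)), (-0.1515, np.float64(-0.4), np.float64(-4.7), np.float64(2.5)), (-0.15, np.float64(-1.1), np.float64(-5.4), np.float64(2.8)), (-0.1485, np.float64(0.7), np.float64(-8.8), np.float64(0.1)), (-0.147, np.float64(0.9), np.float64(-12.2), np.float64(-0.0)), (-0.1455, np.float64(0.9), np.float64(-14.8), np.float64(-2.4)), (-0.144, np.float64(0.1), np.float64(-17.9), np.float64(-2.2))] [ 0.01206188 -0.15045026  0.02232442] 16.3167
```

View pics/c1.png

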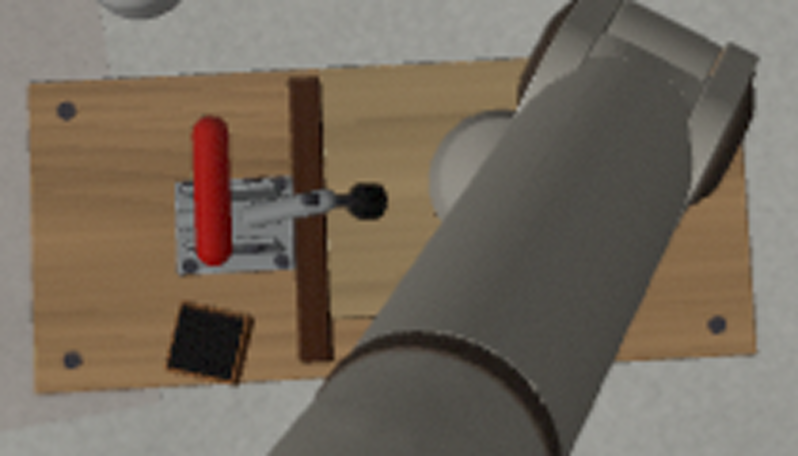

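The board is flush: the stop resisted at TCP y −0.1505 (expected −0.151), and the crop shows the board edge meeting the stop at u≈325 all along what can be seen. Next I retreat, close the jaws and push the lever.

Run:
```python
from h import *
r.move_straight(W(.012,-.175,.022),v=.1); r.move_straight(W(.012,-.20,.30),v=.3)
grasp(20)
r.movep(W(0,.035,.30),Q(1)); r.move_straight(W(0,.040,.2095),v=.15); r.pause(.2); f0=F(); print('tips',r.tips_ahead,f0,telemetry.state()['time_s'])
for th in np.arange(0,1.11,.1):
    ph=th-.15; y=.098+.130*np.sin(ph); z=.072+.130*np.cos(ph)
    r.move_straight(W(0,y-.019,z-.008+.017),v=.08)
    print(round(th,2),np.round(F()-f0,1),np.round(J(),4))
snap('side','s2'); print(telemetry.state()['time_s'])
p1=cv2.imread('pics/s2.png')[150:330,210:410];cv2.imwrite('pics/c2.png',cv2.resize(p1,(660,594),interpolation=cv2.INTER_CUBIC))
```

```text
tips 0.017 [ 0.22991734 -0.25838007 -0.16918865] 20.5667
0.0 [ 0.2 -3.8  0.7] [0.0003 0.0582 0.2098]
0.1 [-1.1 -7.5  4.3] [0.0005 0.0705 0.2116]
0.2 [-1.  -5.7  5. ] [0.0008 0.0838 0.2118]
0.3 [ 0.9 -5.7  4.8] [0.0009 0.0973 0.2104]
0.4 [ 2.8 -5.1  3.7] [0.001  0.1104 0.2075]
0.5 [ 3.  -4.1  2.3] [0.0006 0.123  0.2033]
0.6 [ 2.  -4.3  0.6] [0.     0.1352 0.198 ]
0.7 [-0.9 -1.4  1.8] [-0.0004  0.1475  0.1917]
0.8 [-1.1 -0.4  0.9] [-0.0008  0.1586  0.184 ]
0.9 [-1.1 -0.4 -0. ] [-0.0006  0.1684  0.1754]
1.0 [0.6 0.6 0.7] [-0.0005  0.1772  0.1662]
1.1 [-1.   0.4  0. ] [-0.0005  0.1851  0.156 ]
24.4
```

View pics/c2.png

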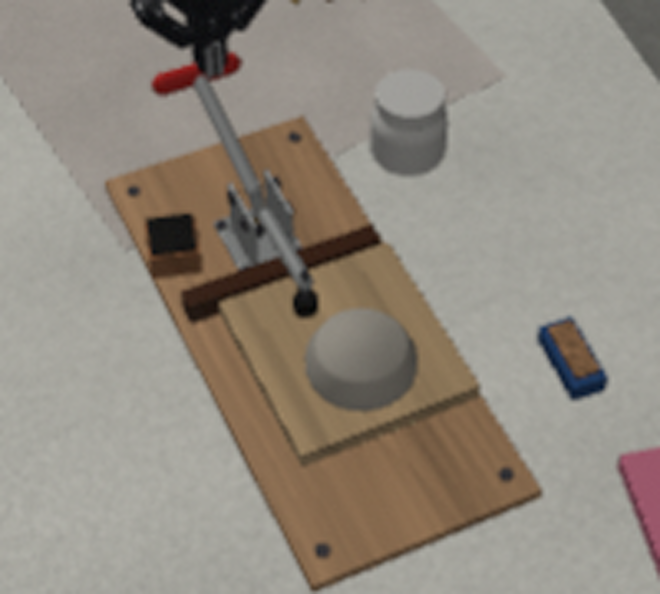

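The lever has gone over: the foot is on the board at crop (305,302) and the force has vanished. To confirm lock, I'll probe down onto the bar, whose top should be at z≈0.110 when locked, then back away and look.

Run:
```python
from h import *
r.move_straight(W(0,.17,.22),v=.2); r.move_straight(W(0,.225,.18),v=.2); r.move_straight(W(0,.225,.132),v=.1); r.pause(.2); f0=F()
z=.132
while z>.116:
    z-=.0015; r.move_straight(W(0,.225,z),v=.03); f=F()-f0
    if f[2]>12: break
print(z,f,J())
r.move_straight(W(0,.225,.25),v=.25); r.movep([.30,.45,.35],Q(1)); print(telemetry.state()['time_s'])
snap('side','s3'); snap('top','t3')
a=cv2.resize(cv2.imread('pics/s3.png')[170:330,235:385],(400,427),interpolation=cv2.INTER_CUBIC)
b=cv2.resize(cv2.imread('pics/t3.png')[200:320,165:375],(400,229),interpolation=cv2.INTER_CUBIC)
o=np.zeros((600,800,3),np.uint8); b=cv2.resize(cv2.imread('pics/t3.png')[205:305,170:350],(800,444),interpolation=cv2.INTER_CUBIC)
cv2.imwrite('pics/c3t.png',b); cv2.imwrite('pics/c3s.png',cv2.resize(a,(560,598)))
```

```text
0.126 [-3.05479545 -1.55545001 12.33403619] [0.00036323 0.22514145 0.12740116]
29.05
```

View pics/c3t.png

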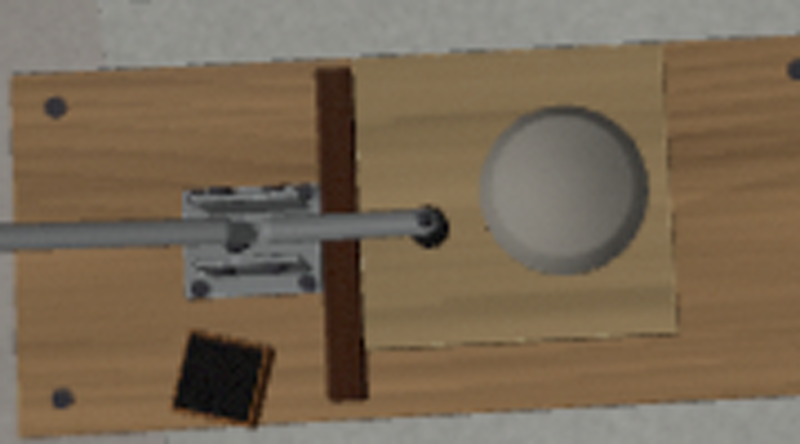

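View pics/c3s.png

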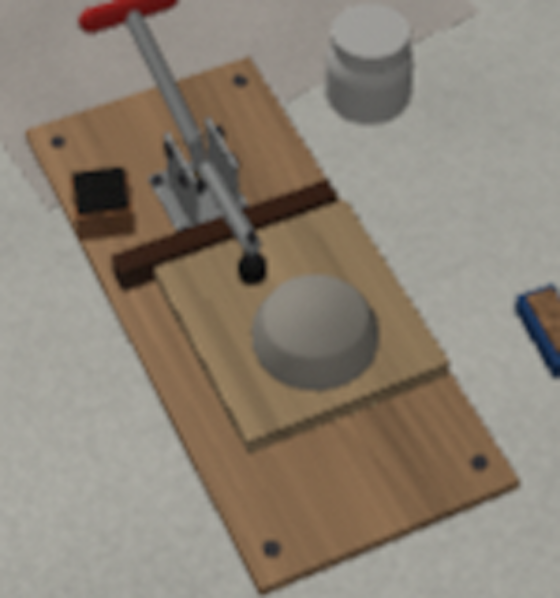

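The lever is locked: the bar top was felt at z 0.1104. The foot is on the bare strip, and the bystanders stand where they were. One numeric check of flushness before handing in, using near corners (662,45) and (677,333) in the top crop.

Run:
```python
from h import *
ok=1
for x,y in [(662,45),(677,333)]:
    p=ray('top',(x+.5)/4.444-.5+170,(y+.5)/4.444-.5+205,.030); j=RJ.T@(p[:2]-T0); print(j, 'far edge y',j[1]+.170); ok&=abs(j[1]+.14)<.004
if ok: job.sign_off(); print('signed',telemetry.state()['time_s'])
```

```text
[ 0.09469647 -0.13923757] far edge y 0.03076243299016629
[-0.06347758 -0.13832857] far edge y 0.031671429919421845
the job is handed in; nothing more can be done
the job is handed in; nothing more can be done
```

I pushed the board flush against the stop with the open fingers, then pushed the T-handle over with the closed fingers until it snapped into lock. I handed the job in at about 29 s of the 54 s allowed.

- **Board:** In the last picture its far edge measures jig y 0.031–0.032. The stop face is at 0.030, so they agree within the 2 mm calibration. The edge is square to the stop within about 0.006 rad. The board sits about 15 mm off the jig's centre line in x, as it roughly did at the start.
- **Clamp:** The top of the bar was felt at z 0.1104; locked should be 0.110. The foot rests on the bare strip between dome and stop.
- **Other things:** The stamp, tub and printing block look unmoved in the pictures.
- **Forces:** The highest I read was about 17 N, when the fingers touched the base plate before the push. I only read forces between steps, so a brief higher peak would not show.

No check failed.

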